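# Fit the tube carrier and end cap on the inclined tube mixer

### The job

Make the tube mixer ready: set the eight-petalled tube carrier, flat side down, on the mixer's sloping spindle and turn it until the two drive pins enter its windows and it sits fully home against the drive plate; then set the end cap, flange down, fully home on the carrier's top spigot, and let go. Leave the bottle, the beaker and the slide box standing where they are.

Things in the scene. Friction and masses are not known exactly. Their poses are not given: they have to be found in the camera images.
- spindle: The mixer's sloping spindle, fixed. Origin: centre of the front face of the drive plate (dark steel disc, 80 mm across), about 145 mm above the bench. Its z axis points out of the face, 30 degrees from vertical, leaning towards the robot; its y axis is level. On the face are a centring spigot and two drive pins (see the other entries). This frame does not turn with the pins.
- spigot_top (a point): Centre of the top of the drive plate's steel spigot, 12 mm above the face along the spindle's axis; axes as the spindle's. The spigot is 30 mm in diameter, its top 3 mm chamfered to 24 mm.
- pin_level (a point): Point on the spindle's axis level with the tips of the two drive pins, 6 mm above the face. The pins stand opposite each other on a 60 mm circle, 6 mm in diameter. The plate does not turn by hand, but the pins' angle about the axis differs every time and is not measured: find it by feel or sight. A carrier resting on the tips has its underside here; home, it is 6 mm lower, on the face.
- mixer: The tube mixer: white base 190 x 150 mm, two grey cheeks and a tilted white motor head, fixed to the bench (place and heading vary). Origin: on the bench under the mixer; z up, the head leans towards its -x side. The spindle's face centre is 30 mm to its -x side and 145 mm up.
- carrier: Tube carrier: plain aluminium flanged hub with eight petals, 106 mm across, about 0.2 kg. Origin: centre of its flat underside; z along its axis, out of the boss side. Flange 8 mm thick; central bore in the underside 32 mm in diameter, 14 mm deep. Above the flange a round boss, 40 mm in diameter, reaches 38 mm above the underside: grip it here. Starts lying flat on the bench, boss up.
- carrier_windows (a point): Point on the carrier's axis in its underside; axes as the carrier's. Eight through windows for the drive pins lie between the radii 24 and 36 mm, centred 22.5, 67.5.. degrees from the x axis, between spokes 12 mm wide; the petals (outer radius 53 mm) are in line with the spokes. Opposite windows fit the two pins with about 4 degrees of play either way, so turning at most 45 degrees finds a fit.
- carrier_shoulder (a point): Point on the carrier's axis at the top of the boss, 38 mm above its underside; axes as the carrier's. Here a flat shoulder surrounds a spigot 28 mm in diameter and 8 mm high (top 2 mm chamfered to 23 mm). The end cap's underside comes to rest here.
- cap: End cap, plain steel, about 0.16 kg. Origin: centre of its underside; z along its axis, out of the knob. Flange 60 mm in diameter and 13 mm thick with a recess 30 mm in diameter and 10 mm deep in its underside; on top a round knob 30 mm in diameter, from 13 to 43 mm above the underside: grip it here. Starts lying flat on the bench, knob up.
- bottle: Amber bottle, 64 mm across and 170 mm tall, bystander. Origin: centre of its underside.
- beaker: White plastic beaker, 72 mm across and 90 mm tall, bystander. Origin: centre of its underside.
- slidebox: Grey and white box of slides, 87 x 52 x 34 mm, bystander. Origin: centre of its underside.
Mind the look-alikes: they are no part of the job. What is shaped like the cap but black or purple is not meant.

How it is judged (in metres and radians):
On the way, in this order (a step that is already met when the one before it is completed fails the run):
1. the carrier is fully home on the spindle, over the drive pins (distance between carrier and spindle below 0.003 m and angle between the z axis of carrier and the z axis of spindle, either way round below 0.05 rad), for 0.2 s.
2. the end cap is fully home on the carrier, and the carrier still home (all of step 1 and distance between cap and carrier_shoulder below 0.003 m and angle between the z axis of cap and the z axis of carrier, either way round below 0.05 rad), for 0.2 s.
At the end, for the whole second after the job is handed in: The carrier's underside centre is within 3 mm of the drive plate's face centre and its axis within 0.05 rad of the spindle's; the cap's underside centre is within 3 mm of the centre of the carrier's shoulder and its axis within 0.05 rad of the carrier's; both are at rest (all of step 2 and linear speed of each of carrier, cap below 0.02 m/s and angular speed of each of carrier, cap below 0.2 rad/s); the robot touches nothing.
It fails at once if the bottle is shifted more than 30 mm or tipped (distance of bottle from where it was at the start of the episode above 0.03 m or angle between bottle's own z axis and vertical above 0.35 rad).
It fails at once if the beaker is shifted more than 30 mm or tipped (distance of beaker from where it was at the start of the episode above 0.03 m or angle between beaker's own z axis and vertical above 0.35 rad).
It fails at once if the slidebox is shifted more than 30 mm or tipped (distance of slidebox from where it was at the start of the episode above 0.03 m or angle between slidebox's own z axis and vertical above 0.35 rad).
It also fails if it takes over 72 s, if anything falls off the work surface, if the arm or the gripper's body presses on something with over 40 N, if the wrist force passes 120 N, or if a joint passes its speed limit or range.

### The arm

A 6-joint arm with a two-finger parallel gripper is mounted at the origin on the work surface. World frame = base frame: x ahead of the robot, y to its left, z up, the work surface at z = 0. Lengths are in m, angles in degrees, forces in N, time in s.
With the tool pointing down it reaches from about 0.3 to 0.75 m from the base axis. Payload 8.5 kg.
Tool frame: the origin (TCP) lies on the centre line of the jaws, within the pads' length; the fingertips stand 17 mm ahead of it and the grasp point (between the pads) lies 2 mm behind it (env.tcp_to_tips is the distance from the TCP to the fingertips, in m); z points along the fingers, y is the line along which they close (so a half turn about z gives the same grasp; the last joint's range is limited). The gripper opens to 85 mm and grips with 20 to 120 N. Pads are 22 mm wide; open, the fingers measure 114 mm over their backs; the gripper's body (76 mm by 85 mm) begins 54 mm behind the grasp point. The pads swing forward as they close: fully open they stand 13 mm farther back than shut.
Start: joints at [62.664, 21.807, 74.336, -0, 83.858, -12.336], TCP at [0.142, 0.531, 0.248] pointing down, gripper open.
Joint ranges: [-178.18, 178.18], [-50.72, 133.34], [12.68, 142.11], [-81.47, 261.47], [9.98, 163.14], [-165.26, 165.26]. Speed limits (degrees/s): [136.94, 136.94, 180, 180, 180, 180].

### API

Orientations are given as a 3x3 rotation matrix whose columns are the frame's x, y, z axes.
In Python, from rig import env gives the robot as it stands. The module is installed in compiled form; this text tells all that it offers.
- The arm moves only by the shell command python3 -m pendant 'ROWS' [FORCE]. ROWS is JSON, a list of rows, each a list of 7 numbers: the opening, from 0 (shut) to 1 (fully open), then the shift along the tool's x, y, z in m, then the turn, a rotation vector about the tool's x, y, z in rad. A call has 1 to 5 rows; each row is the pose to reach, as a shift and turn from the pose commanded when the call began, along the tool's axes at that moment; what a row does not reach only later rows make up. A row lasts 1/8 s, in which the tool goes at most 62.5 mm and 10.7 degrees, less where a joint would pass 70% of its speed; a pose out of reach is approached as far as the arm can. A call with a gripper value outside its range is refused whole. The fingers move at their own pace and stop on an object; FORCE is the grip in N (left out, the last holds). Time passes only in rows, so rows that repeat a pose let the fingers close. It gives the time, the measured TCP pose, the force, the opening and the grip force at its end, in the units of the state.
- env.observe(): the state, without advancing time (a new reading comes with each control period).
- env.get_image(name): name is "scene" or "side" or "wrist"; returns a dict with "image" (384x512x3 uint8, blue, green, red), "fx", "fy", "cx", "cy" (pixels), "pose" (4x4, takes a point from camera to world coordinates). Camera axes: x right, y up, looking along -z (the intrinsics and any distortion apply to the point x, -y, -z); pixel columns grow to the right and rows downward; lengths in m; the calibration is good to about 2 mm. A picture is of the moment at which its call begins. There is no depth.
- env.close_job(): hands the job in; it is judged then, once.
Trained networks look in the newest picture that a camera, given by its name, has taken for a name from the list of things; names that differ only in an ending like _2 or _b are one class to them, and where a whole thing is asked for, a point or a joint stands for the part that bears it (a point fixed in the world has none). Each returns a list of dicts, best first, with "conf" (0 to 1); they miss things now and then, are a little off and sometimes report something else, mostly with a low value. They report only what shows in the picture. A call takes as long as a camera call. They do not tell look-alikes from the thing itself.
- env.find_in(camera, thing): "bbox" ([centre column, centre row, width, height] in pixels, round what is visible of it).
- env.trace(camera, thing): "mask" (384x512 bool, what is visible of it) and "bbox" ([centre column, centre row, width, height] in pixels, round what is visible of it).
- env.tip_of(camera, thing): "centre" ([column, row] in pixels: a listed point, or the origin of a listed thing).
The state is a dict: "time_s": time; "q": joint angles; "qvel": joint speeds; "joint_efforts": joint torques, N m; "position": TCP position; "tool_rot": TCP orientation; "ft_force": force on the tool from outside, world axes, zero at the start; "wrist_torque": the same for the moment, N m; "grip_width": finger opening in m; "gripper_force": force on a finger pad.
Only numpy, scipy, OpenCV 4.12 (cv2) and the standard library are available. Lean on these libraries where they do the work, as an engineer would, in place of code of your own. Each camera call takes 0.05 s, during which the arm holds its last target. There are 200 camera calls.

## Working session

There is one attempt and no reset: what is moved stays moved. The work goes in short steps, Python scripts to look and compute and a shell command to move; the robot and the scene stay as the last step left them, time stands still between calls to the robot, and variables do not carry over. Pictures are saved under pics/ and viewed, at most 10 in all, crops included, and the job is handed in when it is done.

```bash
mkdir -p pics; cat > h.py <<'E'
import numpy as np,cv2
from rig import env
def ray(im,uv):
    P=im["pose"];d=np.array([(uv[0]-im["cx"])/im["fx"],-(uv[1]-im["cy"])/im["fy"],-1.]);return P[:3,3],P[:3,:3]@d
def atz(im,uv,z):
    o,d=ray(im,uv);return o+d*(z-o[2])/d[2]
def tri(rs):
    A=np.zeros((3,3));b=np.zeros(3)
    for o,d in rs:
        d=d/np.linalg.norm(d);M=np.eye(3)-np.outer(d,d);A+=M;b+=M@o
    return np.linalg.solve(A,b)
def proj(im,p):
    P=im["pose"];c=P[:3,:3].T@(np.asarray(p)-P[:3,3]);return np.array([im["cx"]+im["fx"]*c[0]/-c[2],im["cy"]-im["fy"]*c[1]/-c[2]])
E
python3 - <<'E'
from h import *
np.set_printoptions(precision=4,suppress=True)
ims={}
for c in ("scene","side"):
    im=ims[c]=env.get_image(c)
    print(c,[k for k in im if k not in("image","pose")],im["fx"],im["pose"][:3,3])
    for t in ("carrier","cap","spindle","spigot_top","pin_level","mixer","bottle","beaker","slidebox"):
        print(c,t,[(round(r["conf"],2),np.round(r["centre"],1).tolist(),np.round(atz(im,r["centre"],0),3)[:2].tolist()) for r in env.tip_of(c,t)])
im=np.hstack([cv2.resize(ims[c]["image"],(400,300)) for c in ims])
cv2.imwrite("pics/a.png",np.vstack([im]))
cv2.imwrite("pics/scene.png",cv2.resize(ims["scene"]["image"],(800,600)))
E
```

```text
scene ['fx', 'fy', 'cx', 'cy'] 369.25601305458855 [1.0809 0.0787 0.7682]
scene carrier [(0.97, [359.6, 184.7], [0.448, 0.266])]
scene cap [(0.88, [128.3, 207.8], [0.604, -0.314]), (0.84, [158.2, 185.1], [0.523, -0.261]), (0.57, [183.8, 160.8], [0.431, -0.216]), (0.26, [222.7, 175.6], [0.468, -0.099])]
scene spindle [(0.77, [222.0, 178.0], [0.476, -0.099]), (0.54, [224.6, 177.5], [0.474, -0.092])]
scene spigot_top [(0.72, [224.9, 172.5], [0.456, -0.095])]
scene pin_level [(0.75, [222.2, 177.4], [0.474, -0.099]), (0.42, [158.8, 187.6], [0.531, -0.257])]
scene mixer [(0.95, [222.2, 224.7], [0.62, -0.07])]
scene bottle [(0.4, [248.3, 168.7], [0.434, -0.034])]
scene beaker []
scene slidebox [(0.94, [247.6, 169.0], [0.436, -0.036]), (0.19, [223.5, 177.9], [0.475, -0.095])]
side ['fx', 'fy', 'cx', 'cy'] 410.7385849819656 [ 0.3343 -0.8771  0.7146]
side carrier [(0.76, [202.3, 181.2], [0.456, 0.254]), (0.59, [209.3, 237.5], [0.434, -0.029])]
side cap [(0.75, [304.7, 305.6], [0.603, -0.31]), (0.74, [216.8, 288.1], [0.422, -0.212]), (0.62, [261.8, 295.2], [0.518, -0.258])]
side spindle [(0.93, [273.2, 192.3], [0.662, 0.141])]
side spigot_top [(0.89, [265.4, 190.8], [0.64, 0.154]), (0.17, [210.0, 237.4], [0.436, -0.029])]
side pin_level [(0.94, [271.9, 190.0], [0.661, 0.154]), (0.23, [262.7, 298.1], [0.518, -0.267])]
side mixer [(0.57, [279.5, 234.1], [0.621, -0.059])]
side bottle [(0.91, [280.1, 167.4], [0.728, 0.283]), (0.36, [358.9, 290.9], [0.74, -0.299])]
side beaker [(0.63, [359.3, 289.5], [0.743, -0.295])]
side slidebox [(0.84, [209.4, 237.6], [0.434, -0.03])]
```

View pics/a.png

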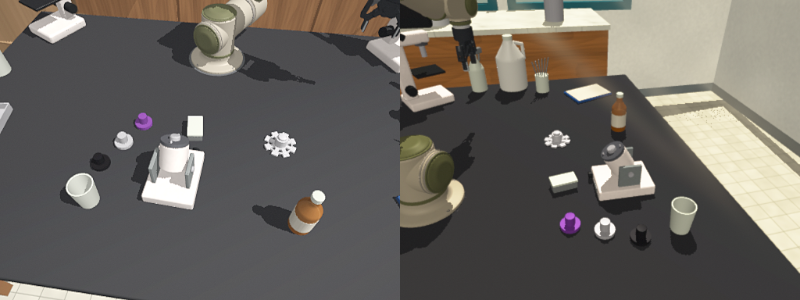

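View pics/scene.png

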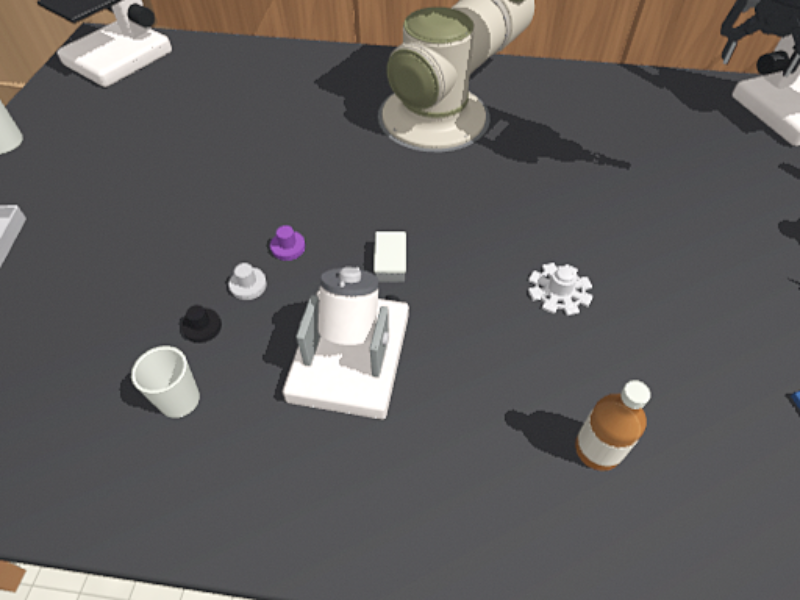

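The three cap-shaped things in the scene picture are purple at (184,161), plain light grey at (158,185) and black at (128,208). The steel-grey one at (158,185) fits the description. I'll confirm it in a wrist crop before reaching for it.

```bash
cat >> h.py <<'E'
from scipy.spatial.transform import Rotation as Ro
np.set_printoptions(precision=4,suppress=True)
def move(p,R=None):
    s=env.observe();T=np.array(s["tool_rot"]);d=T.T@(np.asarray(p)-s["position"])
    r=Ro.from_matrix(T.T@(T if R is None else R)).as_rotvec()
    print("shift",d,"turn",r,"rows>=",max(np.linalg.norm(d)/.0625,np.degrees(np.linalg.norm(r))/10.7))
def toolR(z,y):
    z=np.asarray(z,float);z/=np.linalg.norm(z);y=np.asarray(y,float);y=y-z*(y@z);y/=np.linalg.norm(y)
    return np.c_[np.cross(y,z),y,z]
E
python3 - <<'E'
from h import *
ims={c:env.get_image(c) for c in("scene","side")}
for t in("spindle","spigot_top","pin_level","mixer","carrier","carrier_shoulder"):
    a={c:env.tip_of(c,t) for c in ims}
    if all(a.values()): print(t,tri([ray(ims[c],a[c][0]["centre"]) for c in ims]))
s=env.observe();print(s["position"],s["tool_rot"]);im=env.get_image("wrist");print(im["pose"],im["fx"])
T=np.array(s["tool_rot"]);print("cam in tool",T.T@(im["pose"][:3,3]-s["position"]),T.T@im["pose"][:3,:3])
move([.452,.260,.18],toolR([0,0,-1],T[:,1]))
E
```

```text
spindle [ 0.5942 -0.066   0.1517]
spigot_top [ 0.5822 -0.0604  0.1462]
pin_level [ 0.5983 -0.0613  0.1514]
mixer [ 0.6193 -0.0676 -0.0046]
carrier [0.4622 0.2605 0.0044]
carrier_shoulder [0.4492 0.276  0.0172]
[0.1424 0.5313 0.2483] [[-0.9659  0.2588  0.    ]
 [ 0.2588  0.9659  0.    ]
 [-0.      0.     -1.    ]]
[[ 0.2584 -0.9304 -0.2599  0.0763]
 [ 0.966   0.249   0.069   0.5492]
 [ 0.0005 -0.2689  0.9632  0.3746]
 [ 0.      0.      0.      1.    ]] 306.5144388263647
cam in tool [ 0.0684  0.0003 -0.1263] [[ 0.0005  0.9632  0.2688]
 [ 1.     -0.0003 -0.0006]
 [-0.0005  0.2688 -0.9632]]
shift [-0.3693 -0.1819  0.0683] turn [-0. -0.  0.] rows>= 6.676519243486222
```

```bash
python3 -m pendant '[[1,-0.06,-0.03,0,0,0,0],[1,-0.12,-0.06,0.01,0,0,0],[1,-0.18,-0.09,0.03,0,0,0],[1,-0.24,-0.12,0.04,0,0,0],[1,-0.29,-0.145,0.05,0,0,0]]' 40; python3 -m pendant '[[1,-0.05,-0.025,0.01,0,0,0],[1,-0.079,-0.037,0.018,0,0,0],[1,-0.079,-0.037,0.018,0,0,0],[1,-0.079,-0.037,0.018,0,0,0]]'
python3 - <<'E'
from h import *
im=env.get_image("wrist");s=env.observe();print(s["time_s"],s["position"])
for t,z in(("carrier",0),("carrier_windows",0),("carrier_shoulder",.038)):
    for r in env.tip_of("wrist",t): print(t,r["conf"],r["centre"],atz(im,r["centre"],z))
cv2.imwrite("pics/b.png",im["image"])
E
```

```text
time_s: 2.38
position: [0.3739, 0.3256, 0.2011]
tool_rot: [[-0.966, 0.259, 0.0], [0.259, 0.966, 0.0], [-0.0, 0.0, -1.0]]
ft_force: [0.7, 0.5, 0.8]
grip_width: 0.0855
gripper_force: 0.0
time_s: 2.88
position: [0.4388, 0.2713, 0.1834]
tool_rot: [[-0.966, 0.259, -0.0], [0.259, 0.966, 0.0], [0.0, 0.0, -1.0]]
ft_force: [0.7, 0.0, 0.3]
grip_width: 0.0858
gripper_force: 0.0
2.925 [0.4386 0.2716 0.1836]
carrier 0.62 [249.1, 188.7] [0.4514 0.2642 0.    ]
carrier_windows 0.68 [247.0, 195.2] [0.4577 0.2602 0.    ]
carrier_shoulder 0.87 [244.4, 199.3] [0.4505 0.2604 0.038 ]
```

View pics/b.png

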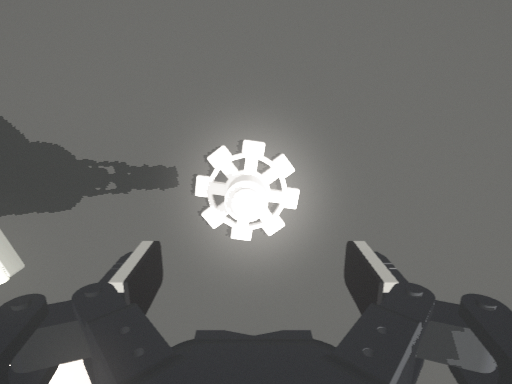

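The picture shows the carrier alone. Its petals are centred near (247,191), with petals at (253,148), (291,198), (241,233) and (203,186). I'll measure its centre and petal phase on the flange plane.

```bash
cat >> h.py <<'E'
def flange(im,z=.008,mask=None):
    m=mask if mask is not None else env.trace("wrist","carrier")[0]["mask"]
    v,u=np.nonzero(m);o=im["pose"][:3,3];R=im["pose"][:3,:3]
    d=R@np.array([(u-im["cx"])/im["fx"],-(v-im["cy"])/im["fy"],-np.ones(len(u))])
    X=(o[:,None]+d*(z-o[2])/d[2])[:2].T
    (c,r)=cv2.minEnclosingCircle(X.astype(np.float32)); c=np.array(c)
    D=X-c;q=np.hypot(*D.T);k=(q>.042);ph=np.degrees(np.angle(np.exp(8j*np.arctan2(D[k,1],D[k,0])).mean()))/8
    return c,r,ph
E
python3 - <<'E'
from h import *
im=env.get_image("wrist");c,r,ph=flange(im);print(c,r,ph)
s=env.observe();T=np.array(s["tool_rot"]);print("tool y angle",np.degrees(np.arctan2(T[1,1],T[0,1])))
move([*c,.08]);print(s["q"])
E
```

```text
[0.4523 0.2621] 0.05334806069731712 21.98180012643872
tool y angle 75.05990222473889
shift [-0.0153 -0.0055  0.1035] turn [0. 0. 0.] rows>= 1.6765321195528022
[ 18.5692  21.8034  85.8948   0.0011  72.2783 -56.4911]
```

```bash
python3 -m pendant '[[1,-0.0153,-0.0055,0.06,0,0,0],[1,-0.0153,-0.0055,0.11,0,0,0],[1,-0.0153,-0.0055,0.14,0,0,0],[1,-0.0153,-0.0055,0.1515,0,0,0],[1,-0.0153,-0.0055,0.1515,0,0,0]]' 60; python3 -m pendant '[[0,0,0,0,0,0,0],[0,0,0,0,0,0,0],[0,0,0,0,0,0,0],[0,0,0,0,0,0,0],[0,0,0,0,0,0,0]]' 60;python3 -m pendant '[[0,0,0,0,0,0,0],[0,0,0,0,0,0,0],[0,0,0,-0.02,0,0,0],[0,0,0,-0.08,0,0,0],[0,0,0,-0.14,0,0,0]]' 60
```

```text
time_s: 3.8
position: [0.4528, 0.2618, 0.032]
tool_rot: [[-0.966, 0.259, -0.0], [0.259, 0.966, 0.0], [0.0, 0.0, -1.0]]
ft_force: [-0.0, 0.1, 0.7]
grip_width: 0.0851
gripper_force: 0.0
time_s: 4.42
position: [0.453, 0.2618, 0.0329]
tool_rot: [[-0.966, 0.259, 0.002], [0.259, 0.966, 0.001], [-0.001, 0.001, -1.0]]
ft_force: [-1.2, -1.3, 8.7]
grip_width: 0.0381
gripper_force: 59.6
time_s: 5.05
position: [0.4523, 0.2615, 0.1734]
tool_rot: [[-0.966, 0.259, -0.001], [0.259, 0.966, -0.0], [0.001, -0.0, -1.0]]
ft_force: [0.8, 0.3, -1.8]
grip_width: 0.0382
gripper_force: 60.9
```

```bash
python3 - <<'E'
from h import *
im=env.get_image("scene")
C=[atz(im,np.array(p)*.64,.03)[:2] for p in((408,305),(387,412),(287,402))]
print(C,[np.linalg.norm(C[0]-C[1]),np.linalg.norm(C[1]-C[2])])
for a,b in((0,1),(2,1)): d=C[b]-C[a];print(np.degrees(np.arctan2(d[1],d[0])))
g=np.radians(0);zs=np.array([-.5*np.cos(g),-.5*np.sin(g),.866]);R=toolR(-zs,[0,1,0])
p=np.array([.594,-.066,.148])-.1*R[:,0]-.124*R[:,2];print(p);move(p,R)
E
```

```text
[array([0.5405, 0.0149]), array([0.7284, 0.0102]), array([ 0.7327, -0.1319])] [np.float64(0.18793521852565764), np.float64(0.1421171311427194)]
-1.4439867334071292
91.72217780577724
[ 0.6186 -0.066   0.3054]
shift [-0.2444 -0.2742 -0.1232] turn [-0.0633 -0.5091 -0.2567] rows>= 6.198703922106595
```

```bash
python3 -m pendant '[[0,0,0,-0.06,0,0,0],[0,-0.05,-0.03,-0.12,-0.01,-0.1,-0.05],[0,-0.09,-0.07,-0.123,-0.02,-0.2,-0.1],[0,-0.13,-0.12,-0.123,-0.03,-0.3,-0.15],[0,-0.17,-0.17,-0.123,-0.04,-0.38,-0.19]]' 60; python3 - <<'E'
from h import *
R=toolR([.5,0,-.866],[0,1,0]);move(np.array([.594,-.066,.148])-.1*R[:,0]-.124*R[:,2],R)
E
```

```text
time_s: 5.72
position: [0.5676, 0.0642, 0.2949]
tool_rot: [[-0.925, 0.067, 0.375], [0.063, 0.998, -0.023], [-0.375, 0.002, -0.927]]
ft_force: [1.2, 0.2, -2.6]
grip_width: 0.0382
gripper_force: 61.3
shift [-0.0593 -0.1264  0.0124] turn [-0.0273 -0.1388 -0.0612] rows>= 2.242871354245833
```

```bash
python3 -m pendant '[[0,-0.025,-0.055,0.005,-0.012,-0.06,-0.03],[0,-0.05,-0.105,0.01,-0.025,-0.12,-0.055],[0,-0.059,-0.126,0.012,-0.027,-0.139,-0.061],[0,-0.059,-0.126,0.012,-0.027,-0.139,-0.061],[0,-0.059,-0.126,0.012,-0.027,-0.139,-0.061]]' 60; python3 - <<'E'
from h import *
im=env.get_image("wrist");s=env.observe();print(s["q"])
for t in("spindle","pin_level","spigot_top","carrier"):
    for r in env.tip_of("wrist",t): print(t,r["conf"],r["centre"])
for z,n in((0,"face"),(.012,"top")): 
    print(n,proj(im,np.array([.594,-.066,.148])+z*np.array([-.5,0,.866])))
cv2.imwrite("pics/c.png",im["image"])
E
```

```text
time_s: 6.35
position: [0.6174, -0.0632, 0.3048]
tool_rot: [[-0.868, 0.002, 0.497], [0.002, 1.0, 0.0], [-0.497, 0.001, -0.868]]
ft_force: [0.5, 0.0, -1.6]
grip_width: 0.0384
gripper_force: 61.3
[ -20.7565   15.9304   79.0157   12.0878   57.4835 -114.6854]
spindle 0.95 [256.4, 59.2]
pin_level 0.67 [253.9, 265.0]
pin_level 0.62 [257.2, 60.7]
spigot_top 0.97 [253.5, 57.2]
spigot_top 0.31 [90.2, 121.7]
carrier 0.91 [255.7, 230.6]
face [248.3951  65.52  ]
top [248.1728  63.3002]
```

View pics/c.png

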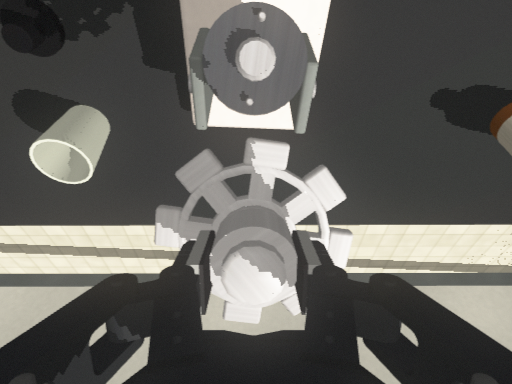

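The plate is centred near (256,58), with drive pins at (262,16) and (249,102). The held carrier's nearest petal is at (267,155), almost in line with the pins, so I need to turn about 22.5°. I'll measure that properly.

```bash
python3 - <<'E'
from h import *
from scipy.optimize import least_squares
im=env.get_image("wrist");g=cv2.cvtColor(im["image"],cv2.COLOR_BGR2GRAY).astype(float)
def cen(u,v,r=6):
    p=g[v-r:v+r+1,u-r:u+r+1];w=np.clip(p-(p.min()+.5*(p.max()-p.min())),0,None);y,x=np.mgrid[v-r:v+r+1,u-r:u+r+1];return np.array([(w*x).sum(),(w*y).sum()])/w.sum()
a,b=cen(262,16),cen(249,102);print("pins",a,b)
# disc rim: dark->other along rays, from spindle mask
th=np.radians(30)
s=env.observe();T=np.array(s["tool_rot"])
rs=sorted(env.trace("wrist","spindle"),key=lambda r:-r["conf"]);print([(r["conf"],r["bbox"]) for r in rs])
for head in(-3,0,3):
    h=np.radians(head);z=np.array([-.5*np.cos(h),-.5*np.sin(h),.866]);y=np.array([-np.sin(h),np.cos(h),0]);x=np.cross(y,z)
    def pts(d):  # d: distance along mean ray plane offset: face point = p0+d*z
        o=im["pose"][:3,3];P=[]
        for uv in(a,b):
            _,r=ray(im,uv);P.append(o+r*((p0+(d+.006)*z-o)@z)/(r@z))
        return P
    p0=np.array([.594,-.066,.148])
    d=least_squares(lambda d:np.linalg.norm(np.subtract(*pts(d[0])))*1000-60,[0.]).x[0]
    for dd in(d,0):
        A,B=pts(dd);c=(A+B)/2-.006*z;v=A-B
        ang=np.degrees(np.arctan2(v@y,v@x));vt=T.T@v
        print(head,"d",dd,"face centre",c,"pin dir from +x_sp",ang,"in tool: from x toward y",np.degrees(np.arctan2(vt[1],vt[0])),np.linalg.norm(v))
        print(" ang diff z",np.degrees(np.arccos(-T[:,2]@z)),"proj c",proj(im,c))
E
```

```text
pins [262.1075  14.5216] [249.4154 100.5806]
[(0.69, [257.2, 57.2, 106.1, 114.5])]
-3 d -0.0013827325635964397 face centre [ 0.5919 -0.0608  0.145 ] pin dir from +x_sp 173.6003005524605 in tool: from x toward y 8.908801059695431 0.06000000000000005
 ang diff z 1.5618539947133785 proj c [255.2684  60.2187]
-3 d 0 face centre [ 0.5913 -0.0608  0.1463] pin dir from +x_sp 173.6003005524605 in tool: from x toward y 8.908801059695454 0.05966296933517154
 ang diff z 1.5618539947133785 proj c [255.2669  60.2253]
0 d -0.001642865181168649 face centre [ 0.5919 -0.0607  0.1449] pin dir from +x_sp 171.00194931134956 in tool: from x toward y 8.91144009421815 0.060000000000000074
 ang diff z 0.41490523211645713 proj c [255.4715  60.2411]
0 d 0 face centre [ 0.5913 -0.0607  0.1464] pin dir from +x_sp 171.00194931134956 in tool: from x toward y 8.911440094218158 0.059599961390469934
 ang diff z 0.41490523211645713 proj c [255.4711  60.249 ]
3 d -0.0019466447161775517 face centre [ 0.592  -0.0605  0.1448] pin dir from +x_sp 168.39663440718164 in tool: from x toward y 8.914963739198337 0.0599999999999999
 ang diff z 1.5432603150198883 proj c [255.6736  60.2586]
3 d 0 face centre [ 0.5913 -0.0605  0.1466] pin dir from +x_sp 168.39663440718166 in tool: from x toward y 8.914963739198324 0.05952628668186754
 ang diff z 1.5432603150198883 proj c [255.6747  60.2678]
```

```bash
cat >> h.py <<'E'
ZS=np.array([-.5,0,3**.5/2]);FC=np.array([.5919,-.0607,.145])
def RT(deg): return toolR(-ZS,[0,1,0])@Ro.from_euler("z",deg,degrees=True).as_matrix()
E
python3 - <<'E'
from h import *
move(FC+ZS*(.0325+.035),RT(23.3)); move(FC+ZS*(.0325+.090),RT(23.3))
E
```

```text
shift [0.1024 0.0027 0.0585] turn [-0.0005 -0.0029  0.4049] rows>= 2.168449362636282
shift [0.1025 0.0027 0.0035] turn [-0.0005 -0.0029  0.4049] rows>= 2.168449362636282
```

```bash
python3 -m pendant '[[0,0.04,0.001,0,0,0,0.15],[0,0.08,0.002,0,0,-0.002,0.3],[0,0.1025,0.0027,0.0035,0,-0.003,0.405],[0,0.1025,0.0027,0.04,0,-0.003,0.405],[0,0.1025,0.0027,0.0585,0,-0.003,0.405]]' 60; python3 -m pendant '[[0,0,0,0,0,0,0],[0,0,0,0,0,0,0]]'; python3 - <<'E'
from h import *
move(FC+ZS*(.0325+.035),RT(23.3))
im=env.get_image("wrist");cv2.imwrite("pics/d.png",im["image"])
print(proj(im,FC+.006*ZS))
E
```

```text
time_s: 7.32
position: [0.5581, -0.061, 0.2023]
tool_rot: [[-0.795, 0.344, 0.499], [0.396, 0.918, -0.001], [-0.459, 0.197, -0.866]]
ft_force: [-0.8, 0.4, -2.1]
grip_width: 0.0382
gripper_force: 61.4
time_s: 7.58
position: [0.5581, -0.0612, 0.2042]
tool_rot: [[-0.795, 0.343, 0.501], [0.396, 0.918, -0.001], [-0.46, 0.197, -0.866]]
ft_force: [1.1, -0.6, -2.7]
grip_width: 0.0379
gripper_force: 61.4
shift [0.0005 0.0003 0.0006] turn [-0.0006  0.0014 -0.0003] rows>= 0.013573046709621924
[252.7563 214.4993]
```

View pics/d.png

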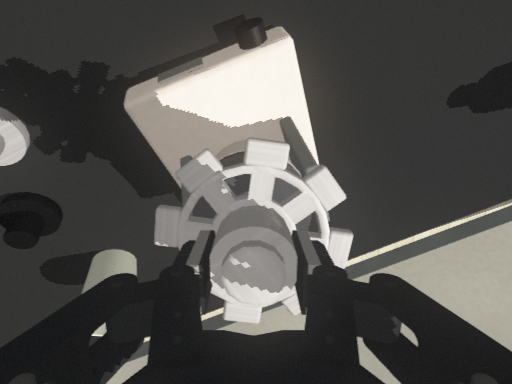

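The carrier hangs over the plate, with the plate disc just visible behind its ring near (235,170) and nothing in the way. I'll go down along the axis.

```bash
python3 -m pendant '[[0,0.0005,0.0003,0.012,0,0,0],[0,0.0005,0.0003,0.02,0,0,0],[0,0.0005,0.0003,0.023,0,0,0],[0,0.0005,0.0003,0.025,0,0,0],[0,0.0005,0.0003,0.027,0,0,0]]'; python3 -m pendant '[[0,0,0,0.001,0,0,0],[0,0,0,0.002,0,0,0],[0,0,0,0.003,0,0,0],[0,0,0,0.004,0,0,0]]'; python3 -c "
from h import *
s=env.observe();print('height',(s['position']-FC)@ZS-.0325,'lat',RT(23.3).T@(s['position']-FC),'f tool',RT(23.3).T@s['ft_force'])"
```

```text
time_s: 8.25
position: [0.5714, -0.0608, 0.1798]
tool_rot: [[-0.795, 0.344, 0.5], [0.396, 0.918, -0.001], [-0.46, 0.197, -0.866]]
ft_force: [1.0, 0.4, -2.2]
grip_width: 0.0379
gripper_force: 61.3
time_s: 8.75
position: [0.5733, -0.0608, 0.1763]
tool_rot: [[-0.795, 0.344, 0.5], [0.396, 0.918, -0.001], [-0.459, 0.197, -0.866]]
ft_force: [-0.0, 0.6, -1.6]
grip_width: 0.038
gripper_force: 61.3
height 0.003941075928944611 lat [ 0.0004 -0.0002 -0.0364] f tool [1.0334 0.2373 1.3949]
```

```bash
python3 -m pendant '[[0,0,0,0.001,0,0,0],[0,0,0,0.002,0,0,0],[0,0,0,0.003,0,0,0],[0,0,0,0.004,0,0,0],[0,0,0,0.005,0,0,0]]'; python3 -c "
from h import *
s=env.observe();print('height',(s['position']-FC)@ZS-.0325,'lat',RT(23.3).T@(s['position']-FC),'f tool',RT(23.3).T@s['ft_force'])"
```

```text
time_s: 9.38
position: [0.5749, -0.0605, 0.1735]
tool_rot: [[-0.795, 0.343, 0.5], [0.395, 0.919, -0.001], [-0.46, 0.197, -0.866]]
ft_force: [-24.4, 3.5, 24.5]
grip_width: 0.0382
gripper_force: 65.1
height 0.0006856070043245038 lat [ 0.0005  0.     -0.0332] f tool [  9.6027  -0.2787 -33.3955]
```

```bash
python3 -m pendant '[[0,0,0,-0.001,0,0,0],[1,0,0,-0.001,0,0,0],[1,0,0,-0.001,0,0,0],[1,0,0,-0.001,0,0,0],[1,0,0,-0.001,0,0,0]]';  python3 -m pendant '[[1,0,0,-0.04,0,0,0],[1,-0.02,0,-0.09,0,0,0],[1,-0.04,0,-0.13,0,0,0],[1,-0.04,0,-0.13,0,0,0]]'; python3 - <<'E'
from h import *
im=env.get_image("wrist");cv2.imwrite("pics/e.png",im["image"])
for t,h in(("carrier",0),("carrier_shoulder",.038)):
    q=FC+h*ZS;print(t,proj(im,q))
    for r in env.tip_of("wrist",t):
        o,d=ray(im,r["centre"]);X=o+d*((q-o)@ZS)/(d@ZS);print(r["conf"],r["centre"],X-q)
E
```

```text
time_s: 10.0
position: [0.5753, -0.0608, 0.1728]
tool_rot: [[-0.795, 0.344, 0.5], [0.396, 0.918, -0.001], [-0.459, 0.197, -0.866]]
ft_force: [0.2, 0.2, 0.7]
grip_width: 0.0854
gripper_force: 0.0
time_s: 10.5
position: [0.5428, -0.0773, 0.3075]
tool_rot: [[-0.792, 0.343, 0.506], [0.395, 0.919, -0.004], [-0.466, 0.197, -0.863]]
ft_force: [-0.1, -0.6, 0.4]
grip_width: 0.0852
gripper_force: 0.0
carrier [252.5336 134.3204]
0.74 [255.2, 136.5] [0.0025 0.0015 0.0014]
0.64 [256.4, 131.0] [-0.0012  0.0045 -0.0007]
carrier_shoulder [252.4383 138.6852]
0.72 [253.1, 136.7] [-0.0011  0.0011 -0.0006]
0.16 [254.8, 131.3] [-0.0041  0.0041 -0.0023]
```

View pics/e.png

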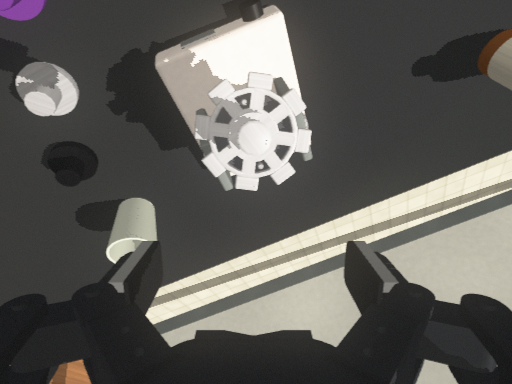

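The carrier is home, with the pins standing in opposite windows at (243,101) and (261,167). Next I go above the grey cap.

```bash
python3 -c "
from h import *
move([.50,-.25,.26],toolR([0,0,-1],[.4,.917,0]))"
```

```text
shift [-0.0162 -0.1823  0.0161] turn [0.2077 0.4786 0.0035] rows>= 2.9392933447342475
```

```bash
python3 -m pendant '[[1,-0.004,-0.055,0,0.05,0.11,0],[1,-0.008,-0.11,0.005,0.12,0.28,0],[1,-0.012,-0.16,0.01,0.18,0.42,0],[1,-0.016,-0.182,0.016,0.207,0.478,0.003],[1,-0.016,-0.182,0.016,0.207,0.478,0.003]]'; python3 - <<'E'
from h import *
im=env.get_image("wrist");print(env.observe()["position"])
for t,z in(("cap",0),):
    for r in env.tip_of("wrist",t): print(r["conf"],r["centre"],atz(im,r["centre"],z))
for r in env.trace("wrist","cap"):
    m=r["mask"].astype(np.uint8);print(r["conf"],r["bbox"],cv2.mean(im["image"],m)[:3])
print(proj(im,[.52,-.26,.02]));cv2.imwrite("pics/f.png",im["image"])
E
```

```text
time_s: 11.28
position: [0.5003, -0.2506, 0.2586]
tool_rot: [[-0.916, 0.4, -0.001], [0.4, 0.916, 0.002], [0.002, 0.002, -1.0]]
ft_force: [0.5, 0.5, -0.5]
grip_width: 0.0853
gripper_force: 0.0
[ 0.5003 -0.2497  0.2596]
0.86 [244.1, 255.7] [ 0.6144 -0.3128  0.    ]
0.84 [252.5, 89.8] [ 0.4194 -0.215   0.    ]
0.64 [252.6, 178.1] [ 0.5183 -0.2581  0.    ]
0.91 [253.0, 176.2, 48.3, 48.4] (178.2546961325967, 182.27624309392266, 186.60331491712708)
0.55 [254.6, 91.1, 56.1, 55.7] (150.18610747051113, 70.30581039755351, 127.85364788117082)
0.55 [245.2, 257.4, 39.7, 46.3] (28.85467816854678, 28.459190444591904, 29.505640345056403)
[251.7121 183.5618]
```

View pics/f.png

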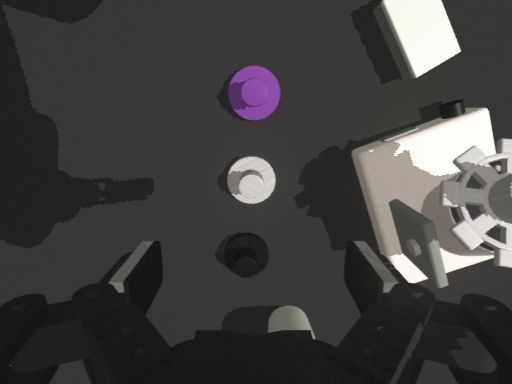

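Purple is at (254,93), light grey steel at (251,180) and black at (246,255). The grey one is the plain steel cap. One enlarged crop to confirm, and the centre measured at the same time.

```bash
python3 - <<'E'
from h import *
im=env.get_image("wrist");I=im["image"];cv2.imwrite("pics/g.png",cv2.resize(I[130:230,200:300],(400,400)))
m=np.zeros(I.shape[:2],bool);m[140:215,215:290]=I[140:215,215:290].max(2)>90
n,l,st,ce=cv2.connectedComponentsWithStats(m.astype(np.uint8));k=1+st[1:,4].argmax()
print(st[k],flange(im,.0115,l==k)[:2])
c=flange(im,.0115,l==k)[0]; move([*c,.035]); print(env.observe()["q"])
E
```

```text
[ 226  155   49   48 1839] (array([ 0.5173, -0.2597]), 0.03113844431936741)
shift [-0.0193 -0.0033  0.2266] turn [0. 0. 0.] rows>= 3.6389181989600696
[ -38.6386   22.1012   71.6459    0.105    86.0893 -105.1662]h.py:29: RuntimeWarning: Mean of empty slice.
  D=X-c;q=np.hypot(*D.T);k=(q>.042);ph=np.degrees(np.angle(np.exp(8j*np.arctan2(D[k,1],D[k,0])).mean()))/8
  ret = ret.dtype.type(ret / rcount)
```

View pics/g.png

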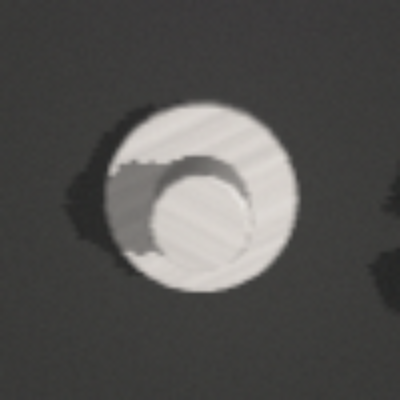

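The crop shows a plain grey steel flange with a knob, at (251,180) in the full picture, so this is the cap. Grasping it.

```bash
python3 -m pendant '[[1,-0.0193,-0.0033,0.06,0,0,0],[1,-0.0193,-0.0033,0.12,0,0,0],[1,-0.0193,-0.0033,0.175,0,0,0],[1,-0.0193,-0.0033,0.21,0,0,0],[1,-0.0193,-0.0033,0.2235,0,0,0]]'; python3 -m pendant '[[1,0,0,0,0,0,0],[0,0,0,0,0,0,0],[0,0,0,0,0,0,0],[0,0,0,0,0,0,0],[0,0,0,0,0,0,0]]' 60;python3 -m pendant '[[0,0,0,0,0,0,0],[0,0,0,0,0,0,0],[0,0,0,0,0,0,0]]' 60
```

```text
time_s: 12.1
position: [0.5168, -0.2597, 0.0368]
tool_rot: [[-0.917, 0.399, 0.001], [0.399, 0.917, 0.001], [-0.001, 0.001, -1.0]]
ft_force: [1.1, -0.5, 0.9]
grip_width: 0.0849
gripper_force: 0.0
time_s: 12.72
position: [0.5175, -0.2611, 0.0389]
tool_rot: [[-0.917, 0.399, 0.004], [0.399, 0.917, -0.002], [-0.004, 0.0, -1.0]]
ft_force: [-0.7, -0.3, 5.2]
grip_width: 0.028
gripper_force: 58.8
time_s: 13.1
position: [0.5175, -0.2611, 0.0389]
tool_rot: [[-0.917, 0.399, 0.004], [0.399, 0.917, -0.002], [-0.004, 0.0, -1.0]]
ft_force: [-1.0, 0.2, 4.8]
grip_width: 0.028
gripper_force: 58.8
```

```bash
python3 -m pendant '[[0,0,0,-0.03,0,0,0],[0,0,0,-0.09,0,0,0],[0,0,0,-0.15,0,0,0],[0,0,0,-0.21,0,0,0],[0,0,0,-0.25,0,0,0]]' 60; python3 -c "
from h import *
print(env.observe()['grip_width']);move(FC+ZS*(.0385+.038+.06),RT(23.3))"
```

```text
time_s: 13.72
position: [0.5165, -0.2606, 0.2912]
tool_rot: [[-0.917, 0.399, 0.005], [0.399, 0.917, -0.003], [-0.006, -0.0, -1.0]]
ft_force: [0.2, -1.0, -1.2]
grip_width: 0.0278
gripper_force: 59.3
0.027768992373726178
shift [0.0734 0.1861 0.0275] turn [-0.2084 -0.4746 -0.0034] rows>= 3.2314006973172265
```

```bash
python3 -m pendant '[[0,0.015,0.05,-0.01,-0.05,-0.12,0],[0,0.03,0.1,-0.01,-0.11,-0.25,0],[0,0.05,0.15,0,-0.17,-0.38,-0.002],[0,0.0734,0.186,0.0275,-0.208,-0.475,-0.0034],[0,0.0734,0.186,0.0275,-0.208,-0.475,-0.0034]]' 60; python3 -m pendant '[[0,0,0,0,0,0,0],[0,0,0,0,0,0,0]]'; python3 - <<'E'
from h import *
s=env.observe();print('q',s['q']);move(FC+ZS*(.0385+.038+.06),RT(23.3))
im=env.get_image("wrist");cv2.imwrite("pics/i.png",im["image"])
for t in("cap","carrier"):
    for r in env.tip_of("wrist",t)[:2]:print(t,r["conf"],r["centre"])
T=np.array(s["tool_rot"]);print("cap flange centre expected",proj(im,s["position"]+T[:,2]*.0385))
E
```

```text
time_s: 14.35
position: [0.5196, -0.057, 0.2567]
tool_rot: [[-0.801, 0.342, 0.491], [0.396, 0.918, 0.006], [-0.449, 0.199, -0.871]]
ft_force: [0.8, -0.2, 0.1]
grip_width: 0.0283
gripper_force: 59.4
time_s: 14.6
position: [0.5247, -0.062, 0.2615]
tool_rot: [[-0.795, 0.344, 0.5], [0.397, 0.918, -0.0], [-0.459, 0.198, -0.866]]
ft_force: [0.2, -0.1, -1.7]
grip_width: 0.0273
gripper_force: 59.4
q [ -25.3914    8.6194   96.5761   16.6084   48.4931 -100.1673]
shift [ 0.0005  0.0012 -0.0021] turn [-0.0004 -0.0003 -0.0011] rows>= 0.03887258478168665
cap 0.79 [253.1, 226.9]
cap 0.69 [64.9, 196.3]
carrier 0.75 [258.4, 183.0]
cap flange centre expected [252.1403 229.3376]
```

View pics/i.png

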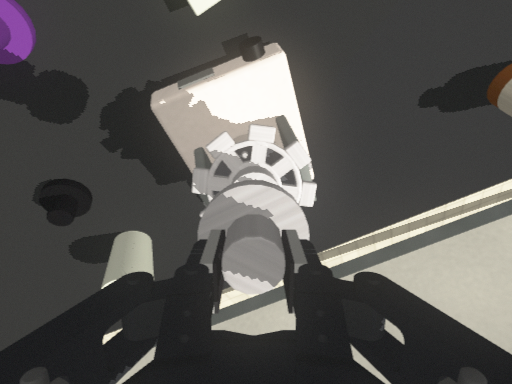

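The steel cap is held square above the carrier: its centre shows at (253,227), and (252,229) was expected. The carrier is still home behind it. Lowering now.

```bash
python3 -m pendant '[[0,0.0005,0.0012,0.02,0,0,0],[0,0.0005,0.0012,0.038,0,0,0],[0,0.0005,0.0012,0.046,0,0,0],[0,0.0005,0.0012,0.048,0,0,0],[0,0.0005,0.0012,0.050,0,0,0]]'; python3 -m pendant '[[0,0,0,0.0015,0,0,0],[0,0,0,0.003,0,0,0],[0,0,0,0.0045,0,0,0],[0,0,0,0.0045,0,0,0]]'; python3 -c "
from h import *
s=env.observe();print('height',(s['position']-FC)@ZS-.0765,'lat',RT(23.3).T@(s['position']-FC),'f tool',RT(23.3).T@s['ft_force'])"
```

```text
time_s: 15.38
position: [0.5487, -0.0596, 0.2175]
tool_rot: [[-0.796, 0.343, 0.499], [0.396, 0.918, 0.001], [-0.458, 0.198, -0.867]]
ft_force: [0.2, 0.3, -1.7]
grip_width: 0.0282
gripper_force: 59.4
time_s: 15.88
position: [0.5508, -0.0595, 0.2131]
tool_rot: [[-0.796, 0.343, 0.498], [0.396, 0.918, 0.001], [-0.457, 0.198, -0.867]]
ft_force: [0.4, -0.1, -0.4]
grip_width: 0.0279
gripper_force: 59.4
height 0.002988634415582725 lat [ 0.0019  0.0005 -0.0795] f tool [-0.1709  0.0079  0.5318]
```

```bash
python3 -m pendant '[[0,-0.0005,0,0.001,0,0,0],[0,-0.001,0,0.002,0,0,0],[0,-0.001,0,0.003,0,0,0],[0,-0.001,0,0.004,0,0,0],[0,-0.001,0,0.0045,0,0,0]]'; python3 -c "
from h import *
s=env.observe();print('height',(s['position']-FC)@ZS-.0765,'lat',RT(23.3).T@(s['position']-FC),'f tool',RT(23.3).T@s['ft_force'])"
```

```text
time_s: 16.5
position: [0.5529, -0.0596, 0.2115]
tool_rot: [[-0.796, 0.342, 0.499], [0.395, 0.919, 0.001], [-0.458, 0.198, -0.867]]
ft_force: [-25.9, 1.0, 23.9]
grip_width: 0.0276
gripper_force: 63.0
height 0.0005754672578391073 lat [ 0.001   0.0008 -0.0771] f tool [ 10.0336  -3.2324 -33.617 ]
```

```bash
python3 -m pendant '[[0,0,0,-0.001,0,0,0],[1,0,0,-0.001,0,0,0],[1,0,0,-0.001,0,0,0],[1,0,0,-0.001,0,0,0],[1,0,0,-0.001,0,0,0]]';  python3 -m pendant '[[1,0,0,-0.04,0,0,0],[1,-0.02,0,-0.08,0,0,0],[1,-0.04,0,-0.1,0,0,0],[1,-0.04,0,-0.1,0,0,0],[1,-0.04,0,-0.1,0,0,0]]'; python3 - <<'E'
from h import *
im=env.get_image("wrist");sd=env.get_image("side");q=FC+.038*ZS
for t in("cap","carrier_shoulder","carrier"):
    for r in env.tip_of("wrist",t)[:3]:
        Q=FC if t=="carrier" else q
        o,d=ray(im,r["centre"]);X=o+d*((Q-o)@ZS)/(d@ZS);print(t,r["conf"],r["centre"],X-Q)
b=cv2.resize(sd["image"][150:270,200:360],(512,384));cv2.imwrite("pics/j.png",cv2.resize(np.hstack([im["image"],b]),(800,300)))
E
```

```text
time_s: 17.12
position: [0.5534, -0.0599, 0.2104]
tool_rot: [[-0.796, 0.343, 0.498], [0.396, 0.918, 0.001], [-0.457, 0.198, -0.867]]
ft_force: [-0.5, 0.9, 0.1]
grip_width: 0.0853
gripper_force: 0.0
time_s: 17.75
position: [0.535, -0.0755, 0.3142]
tool_rot: [[-0.797, 0.343, 0.496], [0.397, 0.918, 0.002], [-0.455, 0.199, -0.868]]
ft_force: [0.1, -0.3, -0.7]
grip_width: 0.0857
gripper_force: 0.0
cap 0.85 [251.3, 139.2] [-0.0033  0.0011 -0.0019]
cap 0.64 [80.4, 164.2] [-0.0373 -0.1438 -0.0215]
```

View pics/j.png

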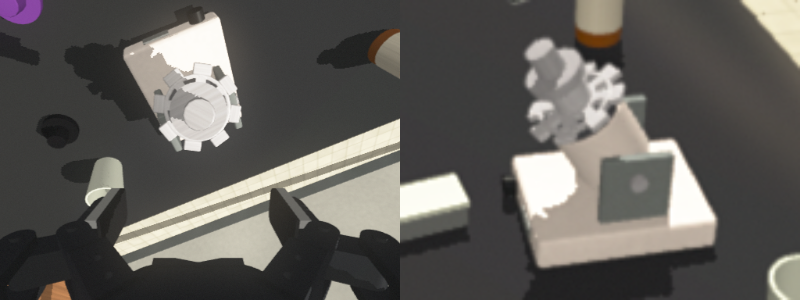

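The left half shows the cap square and concentric on the carrier at about (200,112). The right half shows it seated on the boss, with the bystanders untouched and the gripper clear. Handing in.

```bash
python3 -c "
from rig import env
print(env.close_job())"
```

```text
the job is handed in; nothing more can be done
None
```

The carrier is home on the spindle with both drive pins in its windows, the steel cap is seated on its spigot, the gripper is clear, and I handed the job in at about 18 s; the hand-in returned no verdict.

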